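Surface-thermometer check of two lidded baking tins

TASK

Pick up the surface thermometer that stands on the round cork pad and, holding it upright, touch its foot gently to the raised boss in the middle of the lid of the long loaf tin and keep it there for about a second; then do the same on the boss of the round tin. Afterwards stand the thermometer back upright on the cork pad and let go, leaving both tins where they stood.

Things in the scene. Friction and masses are not known exactly. Their poses are not given: they have to be found in the camera images.
- probe_grip (a point): Surface thermometer, loose, 0.2 kg, 132 mm tall, standing upright on the cork pad and round about its upright axis: flat steel foot 42 mm across and 7 mm thick, thin steel stem 12 mm across, and above it an upright grey round handle 30 mm across from 56 to 128 mm above the underside of the foot. This point is on the axis in the handle, 92 mm above the underside of the foot; its z axis points up along the handle.
- probe_foot (a point): The thermometer's foot: this point is the centre of the flat underside of the foot, on the axis, 92 mm below probe_grip. z points up along the handle.
- long_tin_point (a point): Long loaf tin, plain metal with a flat lid: lid 200 x 100 mm, lid top 75 mm above the table, 1.4 kg, loose. In the middle of the lid is a raised flat round boss, 32 mm across and 6 mm high; this point is the centre of the boss's top face (81 mm above the table). y runs along the tin's length, z up. A cube-shaped tin with a 100 x 100 mm lid and the same boss stands near by: not to be measured.
- round_tin_point (a point): Round tin, plain metal with a flat round lid 140 mm across, lid top 60 mm above the table, 1.2 kg, loose. In the middle of the lid is a raised flat round boss, 32 mm across and 6 mm high; this point is the centre of the boss's top face (66 mm above the table). z up.
- rest_top (a point): Round cork pad, 100 mm across and 6 mm thick, fixed to the table; the thermometer stands on it at the start, roughly in its middle. This point is the centre of its top face. z up.
Things that resemble listed ones, but are neither listed nor needed, are in the scene too. What is shaped like the part that bears round_tin_point but green or purple is not meant. What is meant by the part that bears probe_grip is not red, and is the larger of those in its own colour.

How it is judged:
On the way, in this order (a step that is already met when the one before it is completed fails the run):
1. the thermometer, held by the gripper and upright, touches the boss of the long tin with its foot (contact force between probe and long_tin above 0.3 N and contact force between probe and the fingers above 0.5 N and horizontal distance between probe_foot and long_tin_point below 0.015 m and angle between probe_grip's own z axis and vertical below 0.2 rad), for 0.7 s.
2. then, still held and upright, it touches the boss of the round tin with its foot (contact force between probe and round_tin above 0.3 N and contact force between probe and the fingers above 0.5 N and horizontal distance between probe_foot and round_tin_point below 0.015 m and angle between probe_grip's own z axis and vertical below 0.2 rad), for 0.7 s.
At the end, for the whole second after the job is handed in: The thermometer stands upright (within 6 degrees), released and at rest on the cork pad, its foot's centre within 35 mm of the pad's centre; the long tin and the round tin are each within 30 mm of where they stood (horizontal distance between probe_foot and rest_top below 0.035 m and z of probe_foot in the frame of rest_top below 0.004 m and angle between probe_grip's own z axis and vertical below 0.1 rad and contact force between probe and the fingers below 0.1 N and linear speed of probe below 0.02 m/s and distance of each of long_tin_point, round_tin_point from where it was at the start of the episode below 0.03 m); the robot touches nothing.
It fails at once if the thermometer is pressed hard (over 60 N) on a tin (contact force between probe and long_tin above 60 N or contact force between probe and round_tin above 60 N).
It also fails if it takes over 72 s, if anything falls off the work surface, if the arm or the gripper's body presses on something with over 40 N, if the wrist force passes 120 N, or if a joint passes its speed limit or range.

ROBOT

A 7-joint arm with a two-finger parallel gripper is mounted at the origin on the work surface. World frame = base frame: x ahead of the robot, y to its left, z up, the work surface at z = 0. Lengths are in m, angles in rad, forces in N, time in s.
With the tool pointing down it reaches from about 0.425 to 0.875 m from the base axis. Payload 4.7 kg.
Tool frame: the origin (TCP) lies at the very end of the fingers, on their centre line; the grasp point (between the pads) lies 19 mm behind it (bot.grip_depth is the distance from the TCP to the grasp point, in m); z points along the fingers, y is the direction in which the jaws open and shut (so a half turn about z gives the same grasp; the last joint's range is limited). The gripper opens to 87 mm and grips with 3 to 60 N. Pads are 19 mm wide; open, the fingers measure 117 mm over their backs; the gripper's body (75 mm by 190 mm) begins 51 mm behind the grasp point.
Start: joints at [-1.269, 0.321, -0.07, 1.45, 0.023, 1.371, -0.057], TCP at [0.185, 0.623, 0.223] pointing down, gripper open.
Joint ranges: [-2.86, 2.86], [-0.3, 2.09], [-1.38, 1.24], [0.06, 2.45], [-1.56, 4.7], [0.09, 2.05], [-2.69, 2.69]. Speed limits (rad/s): [2.57, 2.57, 3.14, 3.14, 3.14, 3.14, 3.14].

INTERFACE

Orientations are given as a unit quaternion [w, x, y, z].
In Python, from plant import bot gives the robot as it stands. Calls block until the motion is done:
- bot.move_pose(position, orientation): joint-space move of the TCP to a pose.
- bot.line_to(position, rate=0.15, frame=None, contact_N=None): straight line of the TCP; frame=None keeps the orientation; rate is the mean speed in m/s. With contact_N (N) it stops when the force on the tool has changed by that much, and returns True; else False.
- bot.movej(angles): joint-space move.
- bot.set_gripper(opening, squeeze=None): opening from 0.0 (shut) to 1.0 (fully open); squeeze is the grip in N (None keeps the last); returns when the fingers have stopped.
- bot.wait(seconds).
- bot.inverse_kinematics(position, orientation): joint angles nearest the present ones, or None.
- bot.read_state(): the state.
- bot.read_camera(name): name is "scene" or "top" or "wrist"; returns the picture (384x512x3 uint8, red, green, blue); there is no depth.
- bot.camera_model(name): a dict with "fov_y" (degrees; the focal length in pixels is half the picture's height over the tangent of half this angle, whatever the lens; pixels are square), "cx", "cy" (the principal point, pixels), "R" (3x3) and "t" (3): a world point X has camera coordinates R X + t. Camera axes: x right, y down, z forward; pixel columns grow to the right and rows downward; lengths in m; the calibration is good to about 2 mm. A picture is of the moment at which its call begins: read the wrist's pose just before it. camera_model takes no time and is no camera call; for the wrist camera it gives the pose at the moment of the call.
A pose or a line that the arm cannot do raises bot.MotionError and nothing moves.
- bot.hand_in(): hands the job in, once; it reports no verdict.
The state is a dict: "time_s": time; "joint_pos": joint angles; "qd": joint speeds; "tau": joint torques, N m; "eef_pos": TCP position; "tcp_rot": TCP orientation; "wrist_force": force on the tool from outside, world axes, zero at the start; "moment": the same for the moment, N m; "finger_gap": opening from 0.0 (shut) to 1.0 (fully open).
Only numpy, scipy, OpenCV 4.12 (cv2) and the standard library are available. Lean on these libraries where they do the work, as an engineer would, in place of code of your own. Each camera call takes 0.05 s, during which the arm holds its last target.

## Working session

There is one attempt and no reset: what is moved stays moved. The work goes in short steps, each a Python script; the robot and the scene stay as the last script left them, time stands still between calls to the robot, and variables do not carry over. Pictures are saved under pics/ and viewed, and the job is handed in when it is done.

```bash
ls; mkdir -p pics; python3 - <<'E'
from plant import bot
import cv2
for n in("scene","top"):
    im=bot.read_camera(n); cv2.imwrite(f"pics/{n}0.png",im[:,:,::-1])
    m=bot.camera_model(n); print(n,m)
print(bot.read_state())
E
```

```text
pics
scene {'fov_y': 49.97780430335354, 'cx': 263.4462150266953, 'cy': 188.48791458900965, 'R': array([[-0.08150786,  0.99658776,  0.01301188],
       [ 0.85197957,  0.07644357, -0.51796447],
       [-0.51719173, -0.03113232, -0.85530316]]), 't': array([ 0.02444012, -0.36588908,  1.12145147])}
top {'fov_y': 57.67796303363008, 'cx': 260.29851283549016, 'cy': 185.77273436164484, 'R': array([[ 0.00550039, -0.9999683 , -0.00575782],
       [-0.98647618, -0.00448277, -0.16384336],
       [ 0.16381235,  0.00658115, -0.98646956]]), 't': array([-0.00752426,  0.50559092,  0.91259436])}
{'time_s': 0.1, 'joint_pos': array([-1.26890933,  0.3217646 , -0.07011402,  1.45158014,  0.0226399 ,
        1.37078654, -0.05690241]), 'qd': array([-0.00068928, -0.00059935, -0.00027089, -0.00324297, -0.00020388,
        0.00135463, -0.0009792 ]), 'tau': array([-4.15103332e-04, -4.92572057e+01, -4.05846946e-01, -3.13400960e+01,
       -6.43736799e-02,  3.94300232e-02,  6.30687396e-05]), 'eef_pos': array([0.18438988, 0.6227721 , 0.22154729]), 'tcp_rot': array([-6.40917994e-05,  1.43366805e-01,  9.89669234e-01, -8.73281870e-04]), 'wrist_force': array([-0.37970016, -0.76819962,  0.30434016]), 'moment': array([ 0.00954508, -0.00661925,  0.0005714 ]), 'finger_gap': 0.999700007497695}
```

View pics/scene0.png

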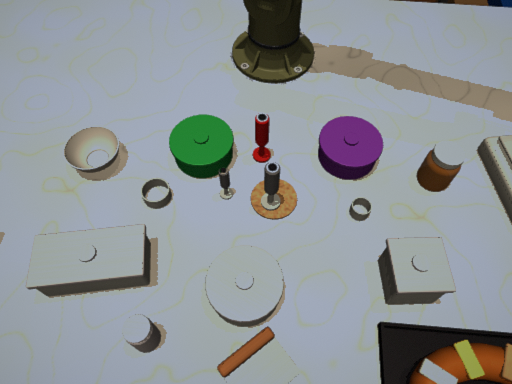

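View pics/top0.png

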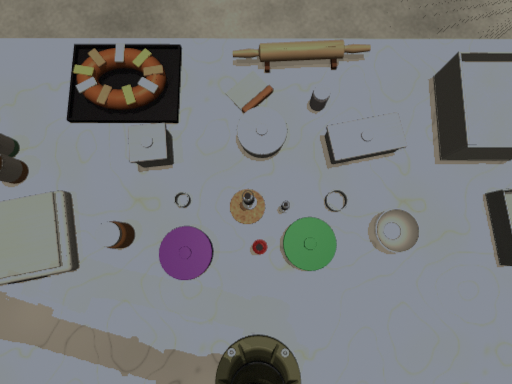

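Scene candidates for the thermometer are the large grey one on cork (272,185), the small grey one (226,183) and the red one (262,137). The large grey one fits: it is on the cork, not red, and the larger of its colour. For the round tin, the plain one is at (245,283); green (202,140) and purple (350,143) are excluded. The long tin is at (90,255), and the cube tin (418,265) is not meant. I'll confirm these in an enlarged crop.

```bash
python3 - <<'E'
import cv2
a=cv2.imread("pics/scene0.png")[100:330,20:300]; b=cv2.imread("pics/top0.png")[90:230,220:420]
cv2.imwrite("pics/cs.png",cv2.resize(a,None,fx=2.6,fy=2.6,interpolation=cv2.INTER_CUBIC))
cv2.imwrite("pics/ct.png",cv2.resize(b,None,fx=4,fy=4,interpolation=cv2.INTER_CUBIC))
E
```

```text
(no output)
```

View pics/cs.png

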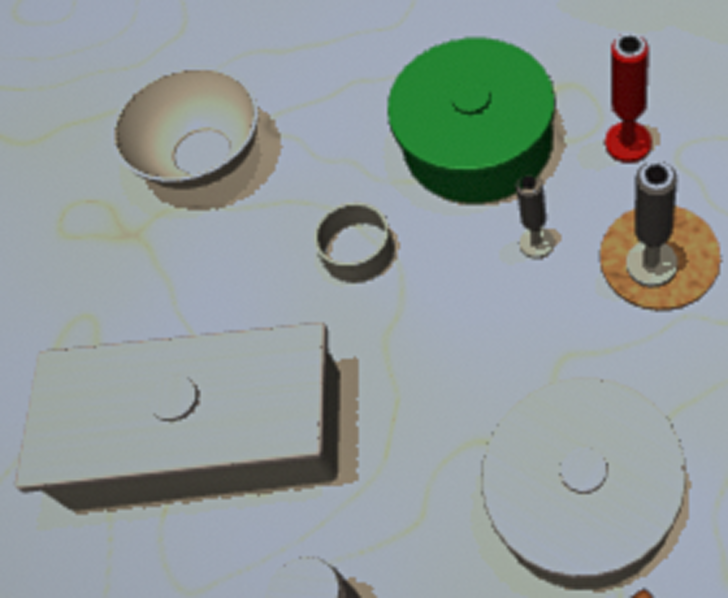

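View pics/ct.png

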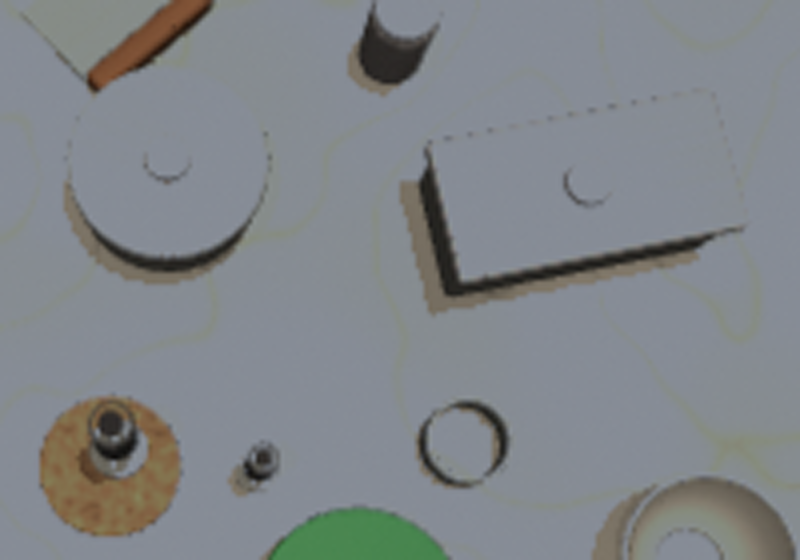

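```bash
cat > h.py <<'E'
import numpy as np
def ray(m,px):
    f=192/np.tan(np.radians(m["fov_y"]/2)); R=np.array(m["R"]);t=np.array(m["t"])
    d=R.T@np.array([(px[0]-m["cx"])/f,(px[1]-m["cy"])/f,1.]); return -R.T@t,d
def onz(m,px,z):
    c,d=ray(m,px); return (c+d*(z-c[2])/d[2])[:2]
def proj(m,X):
    f=192/np.tan(np.radians(m["fov_y"]/2)); p=np.array(m["R"])@X+m["t"]; return p[:2]/p[2]*f+[m["cx"],m["cy"]]
E
python3 - <<'E'
from plant import bot
from h import *
np.set_printoptions(precision=4,suppress=True)
S=bot.camera_model("scene");T=bot.camera_model("top")
s=lambda x,y:((x+.5)/2.6-.5+20,(y+.5)/2.6-.5+100)
t=lambda x,y:((x+.5)/4-.5+220,(y+.5)/4-.5+90)
for m,c,P in((S,s,[(40,352),(325,323),(323,455),(18,488)]),(T,t,[(430,142),(713,90),(745,228),(460,283)])):
    q=np.array([onz(m,c(*p),.075) for p in P]); print("lid",q.tolist(),q.mean(0),[np.linalg.norm(q[i]-q[i-1]) for i in range(4)])
for n,z,a,b in(("longboss",.081,(175,397),(588,183)),("roundboss",.066,(583,469),(167,159)),("roundL",.06,(481,475),(68,160)),("roundR",.06,(686,475),(269,160)),
 ("probetop",.138,(656,172),(111,414)),("foot",.013,(652,262),(118,455)),("cork",.006,(660,257),(110,466)),("red",.132,(629,45),(160,630))):
    print(n,onz(S,s(*a),z),onz(T,t(*b),z))
E
```

```text
lid [[0.6105491860908259, -0.394887747672373], [0.5706780842900212, -0.201098337491724], [0.6674670006616712, -0.17985594188412787], [0.706763968934778, -0.3734648567882343]] [ 0.6389 -0.2873] [np.float64(0.09857091199508392), np.float64(0.19784852856914037), np.float64(0.09909255120112649), np.float64(0.1975567352580091)]
lid [[0.6678447508759567, -0.18574345838158107], [0.7055582351694718, -0.3795848290222562], [0.6083511600734317, -0.39526372244951863], [0.5697015121062532, -0.2031971756812349]] [ 0.6379 -0.2909] [np.float64(0.09968313580432388), np.float64(0.19747603365829688), np.float64(0.09846341019805596), np.float64(0.19591670085901342)]
longboss [ 0.6377 -0.2877] [ 0.6374 -0.2897]
roundboss [ 0.6591 -0.0059] [ 0.6582 -0.0072]
roundL [ 0.6672 -0.0748] [0.6593 0.0611]
roundR [0.6553 0.064 ] [ 0.6598 -0.0775]
probetop [0.4616 0.0273] [0.4712 0.0259]
foot [0.4645 0.0281] [0.4603 0.0262]
cork [0.4552 0.0343] [0.4533 0.032 ]
red [ 0.3403 -0.0021] [ 0.3411 -0.0048]
```

```bash
python3 - <<'E'
from plant import bot
from h import *
import cv2
np.set_printoptions(precision=4,suppress=True)
q=[0,2**-.5,2**-.5,0]
for p in [(.465,.027,.28),(.465,.027,.079),(.638,-.289,.18),(.638,-.289,.139),(.6585,-.007,.13)]: print(bot.inverse_kinematics(p,q))
bot.move_pose([.463,.027,.28],q)
s=bot.read_state(); print(s["eef_pos"],s["tcp_rot"],s["time_s"],s["wrist_force"])
m=bot.camera_model("wrist"); im=bot.read_camera("wrist"); cv2.imwrite("pics/w1.png",im[:,:,::-1]); print(m)
for X in([.4640,.0275,.138],[.464,.0275,.013],[.4545,.033,.006]): print(proj(m,np.array(X)))
E
```

```text
[-0.1129 -0.0936 -0.002   1.7945 -0.0002  1.4407 -0.1148]
[-0.7181  0.0518  0.6229  2.0815 -0.0355  1.0183 -0.0772]
[-0.1149  0.5269  0.7299  1.3886 -0.3502  1.3573  0.6207]
[-0.3081  0.6997  1.0766  1.4437 -0.6179  1.3633  0.7946]
[-0.517   0.4491  0.6419  1.5634 -0.2802  1.2228  0.1735]
[0.4631 0.028  0.2799] [-0.0001  0.7064  0.7078 -0.    ] 2.45 [ 0.8462  0.1754 -0.258 ]
{'fov_y': 59.28676499909991, 'cx': 250.71290089946498, 'cy': 193.21774212400973, 'R': array([[ 1.    ,  0.0034, -0.0003],
       [ 0.0034, -0.9629,  0.2697],
       [ 0.0006, -0.2697, -0.963 ]]), 't': array([-0.4642, -0.0229,  0.4517])}
[250.5294 181.7501]
[250.6135 158.6233]
[243.3017 153.4715]
```

View pics/w1.png

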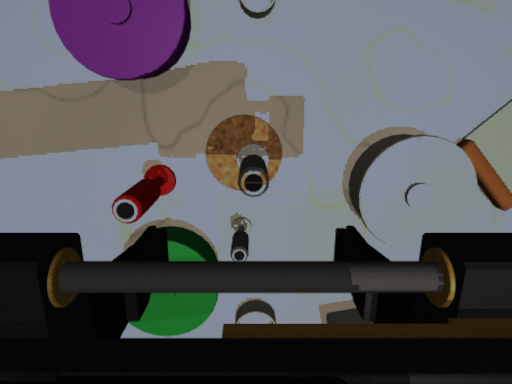

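The wrist view shows the grey probe's handle top at (254,183), its foot at about (254,157) and the cork at (244,152). That is within 3 mm of the estimate, so I refine x to 0.467 and grasp.

```bash
python3 - <<'E'
from plant import bot
from h import *
import cv2
np.set_printoptions(precision=4,suppress=True)
q=[0,2**-.5,2**-.5,0]
bot.move_pose([.467,.0265,.2],q)
print(bot.line_to([.467,.0265,.079],rate=.1,contact_N=6))
s=bot.read_state(); print(s["eef_pos"],s["wrist_force"])
bot.set_gripper(0.0,25)
s=bot.read_state(); print(s["eef_pos"],s["wrist_force"],s["finger_gap"],s["finger_gap"]*87)
bot.line_to([.467,.0265,.24],rate=.1); bot.wait(.3)
s=bot.read_state(); print(s["eef_pos"],s["wrist_force"],s["finger_gap"],s["time_s"])
m=bot.camera_model("wrist"); cv2.imwrite("pics/w2.png",bot.read_camera("wrist")[:,:,::-1])
for z in(.19,.161+.138-.138+0):pass
for n in("scene","top"): cv2.imwrite(f"pics/{n}2.png",bot.read_camera(n)[:,:,::-1])
g=s["eef_pos"]+[0,0,.019]; print("foot pred",proj(m,g-[0,0,.092]),"top",proj(m,g+[0,0,.04]),proj(bot.camera_model("scene"),g-[0,0,.092]),proj(bot.camera_model("top"),g-[0,0,.092]))
E
```

```text
False
[0.4676 0.0266 0.0797] [-0.7992  0.0282  0.6519]
[0.4668 0.0265 0.0789] [-0.8374 -0.0082 -0.149 ] 0.3413724545488965 29.699403545753995
[0.4669 0.0265 0.2398] [-0.3294  0.469  -2.2084] 0.3402037803816492 7.3083
foot pred [249.1366 203.4414] top [247.2613 316.1867] [271.8068 159.1358] [246.6006 193.1978]
```

View pics/w2.png

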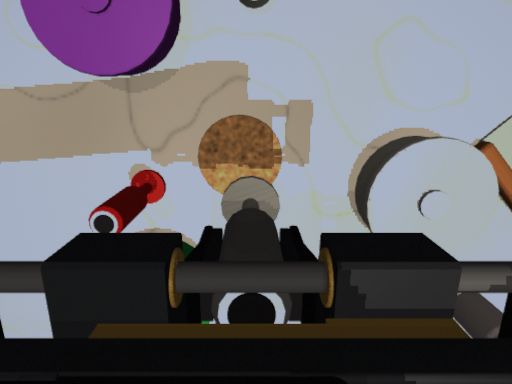

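View pics/scene2.png

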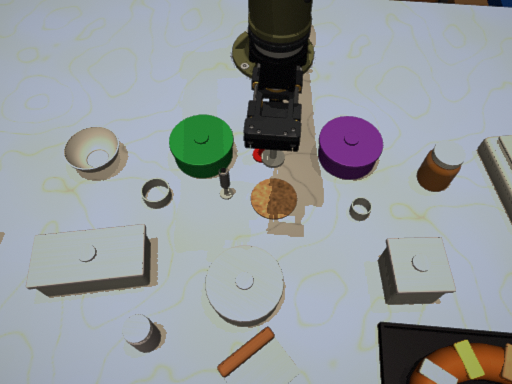

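The probe is held upright, with its foot at (250,204) in the wrist view against a predicted (249,203). Next I go above the long tin and check the boss in the wrist view.

```bash
cat >> h.py <<'E'
def quat(a):
    t=(np.pi/2+a)/2; return [0,np.cos(t),np.sin(t),0]
E
python3 - <<'E'
from plant import bot
from h import *
import cv2
np.set_printoptions(precision=4,suppress=True)
print("cork",onz(bot.camera_model("wrist"),(240,155),.006), "round", onz(bot.camera_model("wrist"),(434,205),.066))
p=np.array([.638,-.289,.24]); a=np.arctan2(p[1],p[0])
print(bot.inverse_kinematics(p,quat(a)))
bot.move_pose(p,quat(a)); bot.wait(.3)
s=bot.read_state(); print(s["eef_pos"],s["wrist_force"],s["finger_gap"],s["time_s"])
m=bot.camera_model("wrist"); cv2.imwrite("pics/w3.png",bot.read_camera("wrist")[:,:,::-1])
g=s["eef_pos"]+[0,0,.019]; print("foot pred",proj(m,g-[0,0,.092]),"boss",proj(m,np.array([.638,-.289,.081])))
for n in("scene","top"): cv2.imwrite(f"pics/{n}3.png",bot.read_camera(n)[:,:,::-1])
E
```

```text
cork [0.4555 0.0359] round [ 0.659  -0.0065]
[ 0.1718  0.4298  0.3083  1.2919 -0.1279  1.439   0.0451]
[ 0.6382 -0.2881  0.2405] [-0.7568 -0.3946 -1.4321] 0.3412560440177605 9.1083
foot pred [249.0033 204.1168] boss [249.5299 178.3539]
```

View pics/w3.png

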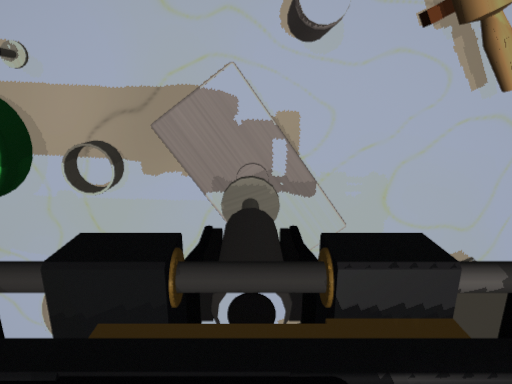

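In the wrist view the boss arc peaks at about (252,164). A predicted centre of (249.5,178) with a radius of about 15 px fits that to within 2 mm, so I touch down gently.

```bash
python3 - <<'E'
from plant import bot
from h import *
import cv2
np.set_printoptions(precision=4,suppress=True)
bot.line_to([.638,-.289,.172],rate=.08); bot.wait(.2)
f0=bot.read_state()["wrist_force"]
c=bot.line_to([.638,-.289,.148],rate=.012,contact_N=3)
s=bot.read_state(); print(c,s["eef_pos"],s["wrist_force"]-f0)
for i in range(3):
    bot.wait(.5); s=bot.read_state(); print(s["eef_pos"],s["wrist_force"]-f0,s["time_s"],s["finger_gap"])
for n in("scene","top","wrist"): cv2.imwrite(f"pics/{n}4.png",bot.read_camera(n)[:,:,::-1])
E
```

```text
True [ 0.638  -0.289   0.1539] [-0.6879  0.7748  8.192 ]
[ 0.638  -0.289   0.1539] [-0.7192  1.5757  8.7076] 12.3417 0.33998153639909884
[ 0.638  -0.289   0.1539] [-0.2038 -0.0836  9.6814] 12.8417 0.3406545213951382
[ 0.6379 -0.289   0.1539] [-0.9013  0.0814  7.7359] 13.3417 0.33752140603254055
```

```bash
python3 - <<'E'
import cv2,numpy as np
a=cv2.imread("pics/scene4.png")[170:330,0:220];a=cv2.resize(a,(640,465))
cv2.imwrite("pics/c4.png",a)
E
```

```text
(no output)
```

View pics/c4.png

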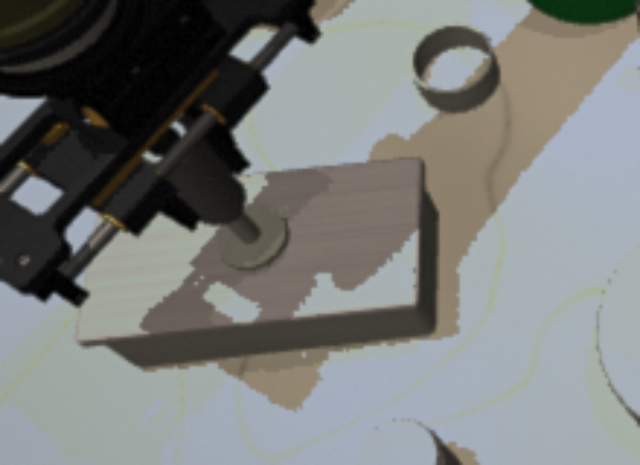

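View pics/wrist4.png

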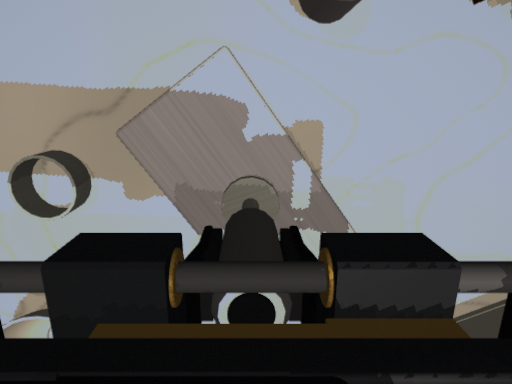

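The foot covers the boss (wrist view 250,195), in the middle of the lid, and the tin has not moved. Next is the round tin.

```bash
python3 - <<'E'
from plant import bot
from h import *
import cv2
np.set_printoptions(precision=4,suppress=True)
bot.line_to([.638,-.289,.24],rate=.1)
x,y=.6588,-.0066
bot.move_pose([x,y,.22],quat(0)); bot.wait(.2)
m=bot.camera_model("wrist"); s=bot.read_state(); cv2.imwrite("pics/w5.png",bot.read_camera("wrist")[:,:,::-1])
g=s["eef_pos"]+[0,0,.019]; print(s["eef_pos"],"foot pred",proj(m,g-[0,0,.092]),"boss",proj(m,np.array([x,y,.066])))
bot.line_to([x,y,.157],rate=.08); bot.wait(.2)
f0=bot.read_state()["wrist_force"]
c=bot.line_to([x,y,.133],rate=.012,contact_N=3)
s=bot.read_state(); print(c,s["eef_pos"],s["wrist_force"]-f0)
for i in range(3):
    bot.wait(.5); s=bot.read_state(); print(s["eef_pos"],s["wrist_force"]-f0,s["time_s"],s["finger_gap"])
for n in("scene","top","wrist"): cv2.imwrite(f"pics/{n}6.png",bot.read_camera(n)[:,:,::-1])
a=cv2.imread("pics/scene6.png")[170:345,150:370]
w=cv2.imread("pics/w5.png");w2=cv2.imread("pics/wrist6.png")
cv2.imwrite("pics/c6.png",np.vstack([np.hstack([cv2.resize(w,(400,300)),cv2.resize(w2,(400,300))]),np.hstack([cv2.resize(a,(377,300)),np.zeros((300,423,3),np.uint8)])]))
E
```

```text
[ 0.6589 -0.0093  0.2201] foot pred [249.1085 203.3854] boss [249.3295 175.3158]
True [ 0.6587 -0.0066  0.1388] [0.2611 0.132  7.8681]
[ 0.6588 -0.0066  0.1389] [-0.9266  0.9073  9.0581] 18.9 0.3428221976038687
[ 0.6587 -0.0066  0.1388] [-0.5163  0.6577  8.0517] 19.4 0.33965382405682476
[ 0.6587 -0.0066  0.1388] [-0.3927  0.9344  8.5534] 19.9 0.33882371862568744
```

View pics/c6.png

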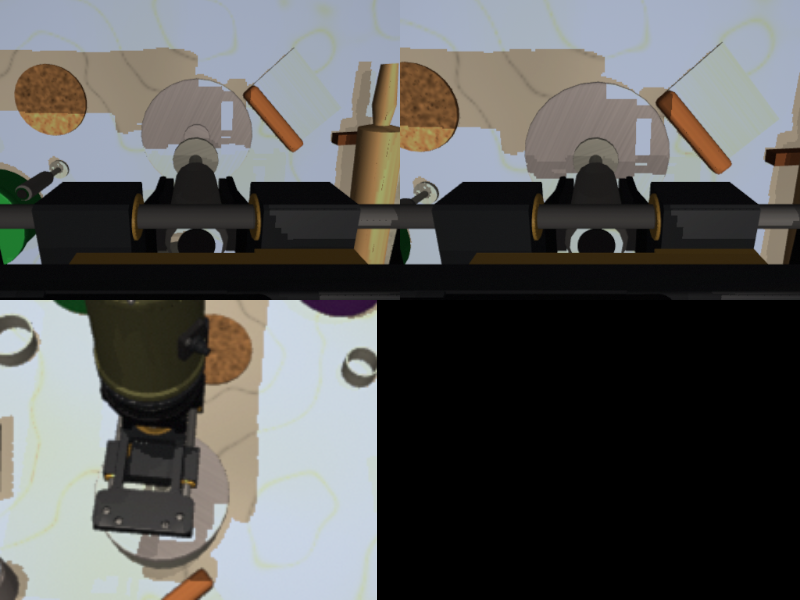

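The contact height is 0.1388 (0.139 expected), with about 8 N held for 1.5 s and the foot central on the lid. Now I return the probe to the cork pad.

```bash
python3 - <<'E'
from plant import bot
from h import *
import cv2
np.set_printoptions(precision=4,suppress=True)
bot.line_to([.6588,-.0066,.24],rate=.1)
x,y=.4553,.0340
bot.move_pose([x,y,.2],quat(0)); 
bot.line_to([x,y,.095],rate=.1); bot.wait(.2)
f0=bot.read_state()["wrist_force"]
c=bot.line_to([x,y,.074],rate=.012,contact_N=2)
bot.wait(.2)
s=bot.read_state(); print(c,s["eef_pos"],s["wrist_force"]-f0)
bot.set_gripper(0.8); bot.wait(.3)
bot.line_to([x,y,.2],rate=.08)
bot.line_to([x,y,.28],rate=.15); bot.wait(.5)
m=bot.camera_model("wrist");cv2.imwrite("pics/w7.png",bot.read_camera("wrist")[:,:,::-1])
s=bot.read_state();print(s["wrist_force"],s["time_s"])
print(proj(m,np.array([x,y,.138])),proj(m,np.array([x,y,.013])),proj(m,np.array([x,y,.006])))
E
```

```text
True [0.4552 0.034  0.0788] [-1.0537  1.6098  8.5943]
[ 0.383  -0.0594 -0.07  ] 29.0917
[250.0308 181.0577] [250.5424 158.043 ] [250.5628 157.1277]
```

View pics/w7.png

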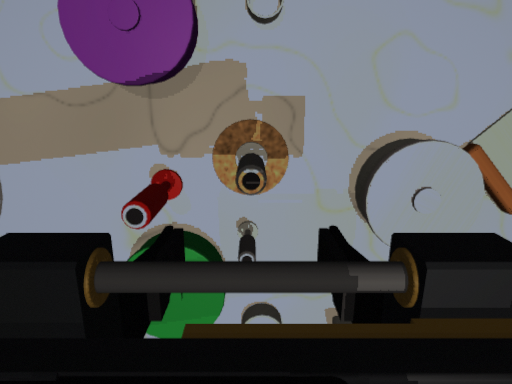

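The probe stands upright, top at (251,181) and foot at about (251,157), central on the cork at (250,157). Next I move clear and compare the tins with the first pictures.

```bash
python3 - <<'E'
from plant import bot
from h import *
import cv2
bot.line_to([.4553,.034,.32],rate=.15)
bot.movej([-1.269,0.321,-0.07,1.45,0.023,1.371,-0.057]); bot.wait(.3)
for n in("scene","top"):
    im=bot.read_camera(n)[:,:,::-1].copy(); cv2.imwrite(f"pics/{n}8.png",im)
    o=cv2.imread(f"pics/{n}0.png"); d=cv2.absdiff(im,o).max(2)>30
    st=cv2.connectedComponentsWithStats(d.astype(np.uint8))[2]; print(n,[r.tolist() for r in st[1:] if r[4]>4])
s=bot.read_state(); print(s["time_s"],s["wrist_force"],s["eef_pos"])
E
```

```text
scene [[499, 118, 5, 2, 6], [261, 159, 27, 52, 750]]
top [[237, 191, 20, 23, 235]]
32.2417 [-0.87206295 -0.56072248  0.25818623] [0.18488879 0.62334323 0.22291655]
```

View pics/scene8.png

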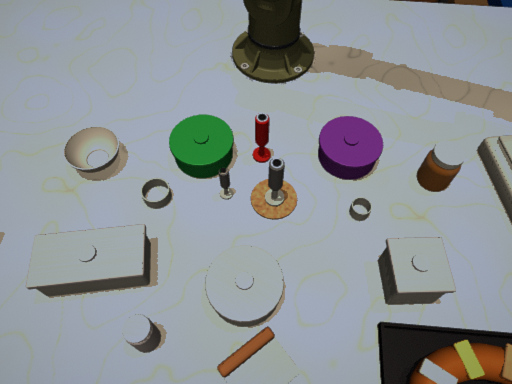

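The scene view shows the probe upright on the cork (276,180). Only the probe's pixels changed, so the tins have not moved.

```bash
python3 -c "
from plant import bot
print(bot.hand_in(), bot.read_state()['time_s'])"
```

```text
the job is handed in; nothing more can be done
the job is handed in; nothing more can be done
```

The job is done and handed in. The last clock reading before that was 32 s, within the 72 s limit.

- **Touches:** I gripped the large grey thermometer and touched it upright to the boss of the long tin, then the round tin. Each touch was held for about 1.5 s. The wrist force was about 8–10 N, against the 60 N limit. It settled higher than the 3 N at which I had set the descent to stop. Both contact heights were within 0.2 mm of the expected values.
- **Return:** The thermometer stands released and upright within a few millimetres of the cork pad's centre, and the arm is back at its start pose, clear of everything.
- **Final check:** Comparing before and after pictures from both fixed cameras, the only change on the table was at the thermometer, so neither tin visibly moved. The only other difference was a 6-pixel speck near the scene picture's right edge. No check failed, and the camera estimates agreed to about 3 mm, except one rough reading of the probe's top that was about 10 mm off. I refined that with the wrist camera before grasping.

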